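Fetch the long probe thermometer from a part-open drawer

ROBOT

A 6-joint arm with a two-finger parallel gripper is mounted at the origin on the work surface. World frame = base frame: x ahead of the robot, y to its left, z up, the work surface at z = 0. Lengths are in mm, angles in rad, forces in N, time in s.
With the tool pointing down it reaches from about 350 to 875 mm from the base axis. Payload 4.2 kg.
Tool frame: the origin (TCP) lies at the very end of the fingers, on their centre line; the grasp point (between the pads) lies 19 mm behind it (arm.pinch_z is the distance from the TCP to the grasp point, in mm); x points along the fingers, y is the direction in which the jaws open and shut, and the axes are right-handed (so a half turn about x gives the same grasp; the last joint's range is limited). The gripper opens to 85 mm and grips with 20 to 120 N. Pads are 22 mm wide; open, the fingers measure 114 mm over their backs; the gripper's body (76 mm by 85 mm) begins 54 mm behind the grasp point. The pads swing forward as they close: fully open they stand 13 mm farther back than shut.
Start: joints at [1.46, 0.385, 0.008, 0, -1.194, -0.259], TCP at [225.86, 582.74, 231.312] pointing down, gripper open.
Joint ranges: [-3.14, 3.14], [-1.21, 2.06], [-1.07, 1.41], [-3.16, 2.05], [-2.99, -0.16], [-3.1, 3.1]. Speed limits (rad/s): [2.79, 2.79, 3.14, 3.14, 3.14, 3.14].

INTERFACE

Orientations are given as a unit quaternion [x, y, z, w].
In Python, from bench import arm gives the robot as it stands.
- The arm moves only by the tool drive_tool, never from a script. Its argument "motion" is a list of rows, each a list of 4 numbers: the shift along the tool's x, y, z in mm, then the turn about the tool's x in degrees. In form: [[dx, dy, dz, spin], ...]. A call has 1 to 10 rows; each row shifts and turns the commanded pose from where the row before left it, along the tool's axes as they then stand; what a row does not reach is not made up. A row lasts 1/12 s, in which the tool goes at most 41.7 mm and 7.16 degrees, less where a joint would pass 70% of its speed; a pose out of reach is approached as far as the arm can. A call with a gripper value outside its range is refused whole. "grip" is the finger opening in mm, from 0 to 85.4, set as the call begins (left out, the last holds). The fingers move at their own pace and stop on an object; the grip force is fixed at half the most. Time passes only in rows, so rows that do not move let the fingers close. It gives the time, the measured TCP pose, the force and the opening at its end, in the units of the state.
- arm.read_state(): the state, without advancing time (a new reading comes with each control period).
- arm.get_image(name): name is "scene" or "top"; returns the picture (420x560x3 uint8, red, green, blue); there is no depth.
- arm.calibration(name): a dict with "K" (3x3 intrinsics, pixels), "distortion" ([k1, k2, p1, p2, k3] as OpenCV has them; the pictures are not rectified), "eye" and "attitude" of the camera in the world. Camera axes: x right, y up, looking along -z (the intrinsics and any distortion apply to the point x, -y, -z); pixel columns grow to the right and rows downward; lengths in mm; the calibration is good to about 2 mm. A picture is of the moment at which its call begins. calibration takes no time and is no camera call.
- arm.job_done(): hands the job in, once; it reports no verdict.
The state is a dict: "clock": time; "joints": joint angles; "joint_vel": joint speeds; "joint_efforts": joint torques, N m; "position": TCP position; "ee_rot": TCP orientation; "contact_force": force on the tool from outside, world axes, zero at the start; "wrist_torque": the same for the moment, N m; "gripper_width": finger opening in mm.
Only numpy, scipy, OpenCV 4.12 (cv2) and the standard library are available. Lean on these libraries where they do the work, as an engineer would, in place of code of your own. Each camera call takes 0.05 s, during which the arm holds its last target. There are 200 camera calls.

TASK

Both drawers of the small bench cabinet stand open and the upper one hangs over the lower: first push the upper drawer fully home, until it clicks over its catch and stays seated. Then take the long probe thermometer out of the lower drawer, whose opening is shorter than the probe, so it has to be tilted and drawn out diagonally; leave the two cartons and the bottle standing where they are. Finish still holding the probe steady in the air with the gripper, all of it higher than the lower drawer and clear of the cabinet, touching nothing else.

Things in the scene. Friction and masses are not known exactly. Their poses are not given: they have to be found in the camera images.
- cabinet: Fixed light-grey steel bench cabinet with two white-fronted drawers, 270 wide (y), 370 deep (x), 200 high. Origin: on the bench at the foot of its front plane, at mid-width; own +x points into the cabinet, z up; drawers come out to its -x. Its front faces the robot's right (-y), give or take 20 degrees. Papers and a folder, 19 high, lie on its top, 165 and more behind the front plane.
- upper_drawer (a joint): How far the upper drawer stands out, m: 0 is home; starts 0.07 to 0.13. Front plate 266 wide, 15 thick, 104 to 190 above the bench, its back on the cabinet's front plane at 0. About 2 N of friction; from 18 to 8 mm it meets a sprung roller catch, up to about 9 N in all to push over; then the catch snaps it home and holds it, but stopped short of that it springs back ajar. Seated: under 3 mm.
- upper_pull (a point): Middle of the bar of the upper drawer's dark bow pull: bar 10 thick, 90 long along the cabinet's y, its centre line 43 in front of the cabinet's front plane when the drawer is home (28 in front of the front plate), 165 above the bench. May be pushed on, as may the front plate.
- lower_drawer (a joint): How far the lower drawer is pushed in from its out stop, m: 0 (its start) is fully out, 0.2 is closed; about 6 N of friction. At 0 the clear opening from the cabinet's front plane to the inside of the drawer's front plate is 200. Inside: 225 wide, 332 long (the rear 132 lie under the cabinet), floor 20 above the bench, side walls up to 68 above the bench.
- lower_front_edge (a point): Middle of the top edge of the lower drawer's front plate, 100 above the bench; plate 15 thick, 266 wide, with a bow pull reaching 33 further out at 73 above the bench.
- probe: Loose probe thermometer, 315 long, 0.10 to 0.17 kg, lying flat in the lower drawer, along it within 0.13 rad, handle to the front. White plastic handle with blue end, 115 long, 26 wide, 22 high; then a blue cone and a thin steel stem, 6 diameter, to a point. Origin: under the handle's middle; own x towards the tip, z up. Balances about 30 from the handle's middle towards the tip.
- probe_grip (a point): Centre of the probe's handle, 11 above its underside: a good place to grip, across its 26 width.
- probe_tip (a point): Point of the probe's stem, on its axis, 257.5 from the handle's centre.
- probe_butt (a point): Middle of the handle's blue rear end, on the probe's axis, 57.5 from the handle's centre away from the tip.
- carton_a: Loose green and white medicine carton, 55 x 55 x 85 high, standing on the bench in front of the drawers, about 310 to 340 out from the cabinet's front plane. Origin: middle of its underside. Leave it standing where it is. (A fixed white foam box, 198 high, of more cartons stands from 430 to the robot's right outwards.)
- carton_b: A second carton just like it, beside the first. Leave it standing where it is.
- bottle: Loose clear hand-rub bottle with blue cap, 58 diameter, 165 high, standing on the bench beside the drawers on the side away from the robot. Origin: middle of its underside. Leave it standing where it is.
- roof_edge (a point): Middle of the front edge of the shelf plate between the drawers: on the cabinet's front plane, 99 above the bench. Behind this edge the plate roofs the lower drawer, and the probe's stem lies under it.
There are look-alikes about, which are no part of the job. What is shaped like the carton_a but purple is not meant.

How it is judged (in metres and radians):
On the way:
1. the upper drawer is pushed home and seated at its catch (value of joint upper_drawer below 0.003 m), for 0.2 s.
At the end, for the whole second after the job is handed in: Upper drawer seated (under 3 mm out); the probe is gripped, still (under 0.03 m/s) and touches nothing else; both its ends are over 115 mm above the bench, and each is 10 mm or more in front of the cabinet's front plane or else over 230 mm high (value of joint upper_drawer below 0.003 m and height (world z) of each of probe_tip, probe_butt above 0.115 m and (x of probe_tip in the frame of cabinet below -0.01 m or height (world z) of probe_tip above 0.23 m) and (x of probe_butt in the frame of cabinet below -0.01 m or height (world z) of probe_butt above 0.23 m) and contact force between the fingers and probe above 1 N and contact force between probe and cabinet below 0.1 N and contact force between probe and carton_a below 0.1 N and contact force between probe and carton_b below 0.1 N and contact force between probe and bottle below 0.1 N and linear speed of probe below 0.03 m/s); the arm keeps its last pose, push and grip.
It fails at once if a carton or the bottle is shifted by more than 30 mm (distance of any of carton_a, carton_b, bottle from where it was at the start of the episode above 0.03 m).
It fails at once if a carton or the bottle is tipped over (angle between any of carton_a, carton_b, bottle's own z axis and vertical above 0.5 rad).
It also fails if it takes over 54 s, if anything falls off the work surface, if the arm or the gripper's body presses on something with over 40 N, if the wrist force passes 120 N, or if a joint passes its speed limit or range.

## Working session

There is one attempt and no reset: what is moved stays moved. The work goes in short steps, Python scripts to look and compute and a tool call to move; the robot and the scene stay as the last step left them, time stands still between calls to the robot, and variables do not carry over. Pictures are saved under pics/ and viewed, about 8 in all and at most 12, crops included, and the job is handed in when it is done.

Besides the shell and the picture viewer there is one more tool, called after ">>>" by a JSON object that holds its "op" and its "data", one argument or row to a line. drive_tool: Moves the arm, as the interface text tells. Its arguments: {"type":"object","properties":{"motion":{"type":"array"},"grip":{"type":"number"}},"required":["motion"]}

```bash
mkdir -p pics; ls
python3 - <<'E'
from bench import arm
import cv2,numpy as np
for n in("scene","top"):
    im=arm.get_image(n); cv2.imwrite(f"pics/{n}0.png",im[:,:,::-1])
    print(n,arm.calibration(n))
print(arm.read_state())
E
```

```text
pics
scene {'K': array([[532.18999268,   0.        , 276.16035929],
       [  0.        , 532.18999268, 202.79826507],
       [  0.        ,   0.        ,   1.        ]]), 'distortion': array([-0.15212506,  0.        ,  0.        ,  0.        ,  0.        ]), 'eye': array([1298.2172868 , -207.37239752,  903.55939281]), 'attitude': array([0.29801564, 0.22715014, 0.55167623, 0.74514618])}
top {'K': array([[501.5894203 ,   0.        , 277.70550383],
       [  0.        , 501.5894203 , 207.14751265],
       [  0.        ,   0.        ,   1.        ]]), 'distortion': array([-0.18256616,  0.        ,  0.        ,  0.        ,  0.        ]), 'eye': array([ 365.78280208,   -8.26042546, 1119.70860616]), 'attitude': array([-0.08114144,  0.0896401 ,  0.71522005, -0.6883611 ])}
{'clock': 0.1, 'joints': array([ 1.45959550e+00,  3.85452271e-01,  6.76368203e-03, -4.51723287e-04,
       -1.19397502e+00, -2.58614732e-01]), 'joint_vel': array([-0.00027344, -0.00261747,  0.00127339,  0.00260293,  0.00254945,
        0.00033542]), 'joint_efforts': array([-2.74763506e-04, -3.93316126e+01,  1.88931155e+01,  4.19799596e+00,
       -2.54636041e-03,  6.14388028e-06]), 'position': array([225.68495392, 582.27485962, 230.34547864]), 'ee_rot': array([-0.6949423 ,  0.13073291,  0.69514116,  0.12939426]), 'contact_force': array([ 0.02594658, -0.11125001,  0.02710206]), 'wrist_torque': array([-0.00565683,  0.04339339,  0.0159633 ]), 'gripper_width': 85.4232986780221}
```

View pics/scene0.png

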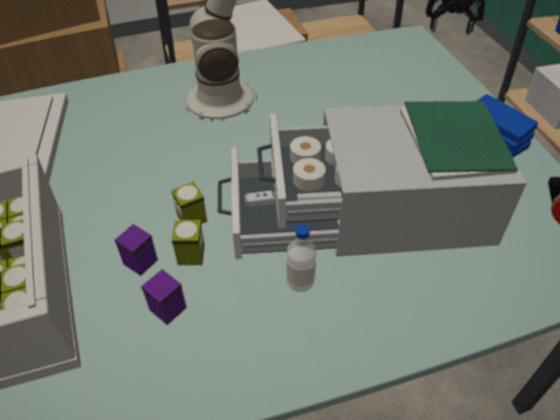

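View pics/top0.png

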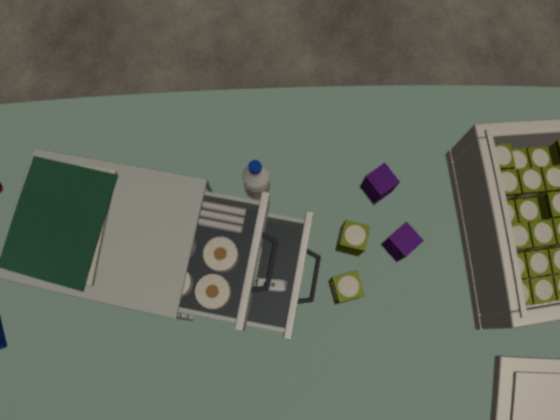

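```bash
cat > h.py <<'E'
import numpy as np,cv2
from bench import arm
from scipy.spatial.transform import Rotation as R
F=np.diag([1.,-1,-1])
def cam(n):
    c=arm.calibration(n); return c["K"],c["distortion"],np.array(c["eye"]),R.from_quat(c["attitude"]).as_matrix()
def proj(n,P):
    K,d,e,A=cam(n); M=F@A.T
    return cv2.projectPoints(np.atleast_2d(P).astype(float),cv2.Rodrigues(M)[0],-M@e,K,d)[0][:,0]
def ray(n,px):
    K,d,e,A=cam(n); u=cv2.undistortPoints(np.array(px,float).reshape(-1,1,2),K,d)[:,0]
    return e,(A@F@np.c_[u,np.ones(len(u))].T).T
def onz(n,px,z):
    e,D=ray(n,px); return e+D*((z-e[2])/D[:,2])[:,None]
E
python3 - <<'E'
from h import *
P=[[0,0,0],[225,582,231],[300,0,0],[0,300,0]]
print(proj("scene",P).round(),proj("top",P).round())
def show(n,x0,x1,y0,y1,s,f):
    im=cv2.imread(f"pics/{n}0.png")[y0:y1,x0:x1]; im=cv2.resize(im,None,fx=s,fy=s,interpolation=cv2.INTER_CUBIC); cv2.imwrite(f,im)
show("top",170,400,150,350,3.4,"pics/c_top.png")
show("scene",160,400,90,300,2.8,"pics/c_scene.png")
E
```

```text
[[220.  98.]
 [449.  36.]
 [245. 163.]
 [316.  81.]] [[277. 498.]
 [-36. 404.]
 [271. 360.]
 [139. 498.]]
```

View pics/c_top.png

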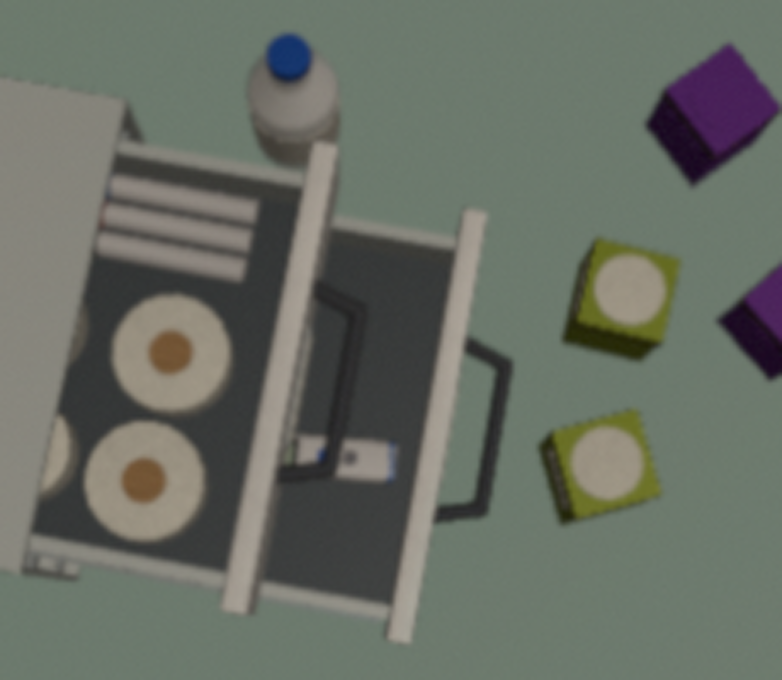

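View pics/c_scene.png

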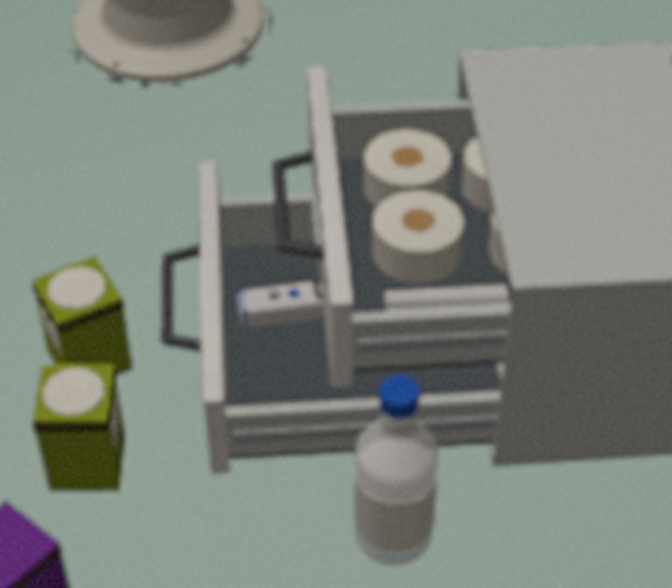

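Run:
```python
from h import *
T=lambda *p:[(170+a/3.4,150+b/3.4) for a,b in p]
S=lambda *p:[(160+a/2.8,90+b/2.8) for a,b in p]
f=onz("top",T((126,102),(20,572)),200)
u=onz("top",T((338,147),(250,613),(313,143),(222,610)),190)
l=onz("top",T((488,212),(412,642),(463,208),(386,640)),100)
for n,a in(("cab",f),("up out",u[:2]),("up in",u[2:]),("low out",l[:2]),("low in",l[2:])):
    d=a[0]-a[1]; print(n,a.round(1).tolist(),"mid",a.mean(0).round(1),"len",np.linalg.norm(d).round(1),"ang",np.degrees(np.arctan2(d[1],d[0])).round(2))
fs=onz("scene",S((461,58),(513,287)),200); print("cab scene",fs.round(1),np.linalg.norm(fs[0]-fs[1]))
us=onz("scene",S((308,70),(329,303)),190);ls=onz("scene",S((201,163),(208,402)),100)
print("scene up out",us.round(1).tolist(),us.mean(0),"low out",ls.round(1).tolist(),ls.mean(0))
print("probe top",onz("top",T((397,462),(300,450)),42).round(1))
print("cartons",onz("top",T((628,300),(605,466)),85).round(1),"bottle",onz("top",T((289,57)),165).round(1))
```

```text
cab [[651.4, 109.6, 200.0], [391.8, 169.2, 200.0]] mid [521.6 139.4 200. ] len 266.4 ang -12.93
up out [[623.3, -9.2, 190.0], [366.8, 47.1, 190.0]] mid [495.  19. 190.] len 262.6 ang -12.39
up in [[626.1, 4.8, 190.0], [368.8, 62.1, 190.0]] mid [497.5  33.5 190. ] len 263.6 ang -12.54
low out [[603.3, -100.1, 100.0], [346.4, -41.8, 100.0]] mid [474.9 -71.  100. ] len 263.4 ang -12.77
low in [[606.4, -84.8, 100.0], [348.2, -26.7, 100.0]] mid [477.3 -55.7 100. ] len 264.7 ang -12.69
cab scene [[405.2 166.6 200. ]
 [657.  109.7 200. ]] 258.14100873094156
scene up out [[371.4, 49.9, 190.0], [625.4, -9.5, 190.0]] [498.38862185  20.19717434 190.        ] low out [[351.6, -39.2, 100.0], [609.5, -95.4, 100.0]] [480.5495574  -67.29903643 100.        ]
probe top [[457.5 -39.2  42. ]
 [467.3  21.6  42. ]]
cartons [[ 547.6 -185.3   85. ]
 [ 445.9 -164.    85. ]] bottle [[686.3  17.7 165. ]]
```

```bash
cat >> h.py <<'E'
C=np.array([522,139,0.]); a=np.radians(77.4)
ex=np.array([np.cos(a),np.sin(a),0]); ey=np.array([-np.sin(a),np.cos(a),0])
def cab(P): P=np.atleast_2d(P)-C; return np.c_[P@ex,P@ey,P[:,2]]
def wor(p): p=np.atleast_2d(p); return C+p[:,:1]*ex+p[:,1:2]*ey+p[:,2:]*[0,0,1]
def tool():
    s=arm.read_state(); M=R.from_quat(s["ee_rot"]).as_matrix(); return s,np.array(s["position"]),M
def goto(p,off=0):
    "shift in tool axes to cabinet-frame point p"
    s,P,M=tool(); print("t",s["clock"].__round__(2),"tcp cab",cab(P)[0].round(1),"M cab cols",(np.c_[ex,ey,[0,0,1]].T@M).round(3).tolist(),"F",s["contact_force"].round(1),"w",round(s["gripper_width"],1),"j",np.round(s["joints"],2))
    print("shift",(M.T@(wor(p)[0]-P)).round(1))
E
python3 - <<'E'
from h import *
s,P,M=tool(); print(M.round(3),"yaw of tool z vs cab ex (deg)",np.degrees(np.arctan2(M[:,2]@ey,M[:,2]@ex)).round(1))
goto([-200,0,300])
print(cab([[547.6,-185,85],[446,-164,85],[686,17.7,0],[457.5,-39.2,42],[467.3,21.6,42],[497,19.5,190]]).round(1))
E
```

```text
[[-0.001 -0.362 -0.932]
 [-0.002 -0.932  0.362]
 [-1.     0.002 -0.   ]] yaw of tool z vs cab ex (deg) 81.4
t 0.1 tcp cab [368.  385.9 230.3] M cab cols [[-0.002, -0.989, 0.15], [0.0, 0.15, 0.989], [-1.0, 0.002, -0.0]] F [ 0.  -0.1  0. ] w 85.4 j [ 1.46  0.39  0.01 -0.   -1.19 -0.26]
shift [ -68.7  504.  -466.5]
[[-310.6  -95.7   85. ]
 [-312.3    8.1   85. ]
 [ -82.6 -186.5    0. ]
 [-188.    24.1   42. ]
 [-126.5   27.8   42. ]
 [-122.1   -1.7  190. ]]
```

>>> {"op": "drive_tool", "data": {
  "motion": [
    [-35,0,0,0],
    [-35,0,0,0],
    [0,25,-23,0],
    [0,25,-23,0],
    [0,25,-23,0],
    [0,25,-23,0],
    [0,25,-23,0],
    [0,25,-23,0],
    [0,25,-23,0],
    [0,25,-23,0]
  ],
  "grip": 0
}}

```text
clock: 0.93
position: [325.2, 327.9, 301.0]
ee_rot: [-0.695, 0.13, 0.695, 0.13]
contact_force: [0.9, -0.0, 0.0]
gripper_width: 0.0
```

>>> {"op": "drive_tool", "data": {
  "motion": [
    [0,25,-23,0],
    [0,25,-23,0],
    [0,25,-23,0],
    [0,25,-23,0],
    [0,25,-23,0],
    [0,25,-23,0],
    [0,25,-23,0],
    [0,25,-23,0],
    [0,25,-23,0],
    [0,25,-23,0]
  ]
}}

```text
clock: 1.77
position: [449.2, 11.8, 301.1]
ee_rot: [-0.695, 0.13, 0.695, 0.13]
contact_force: [1.8, 0.5, 0.9]
gripper_width: 0.1
```

>>> {"op": "drive_tool", "data": {
  "motion": [
    [0,25,-23,0],
    [0,25,-23,0],
    [0,0,0,7],
    [0,0,0,7],
    [0,0,0,7],
    [0,0,0,7],
    [0,0,0,7],
    [0,0,0,7],
    [0,0,0,7],
    [0,0,0,7]
  ]
}}

```text
clock: 2.6
position: [473.7, -49.7, 300.9]
ee_rot: [-0.551, 0.443, 0.552, 0.443]
contact_force: [0.1, -0.4, -0.0]
gripper_width: -0.3
```

>>> {"op": "drive_tool", "data": {
  "motion": [
    [0,0,0,7],
    [0,0,0,7],
    [0,0,0,7],
    [0,0,0,4.4],
    [0,0,0,0],
    [0,0,0,0]
  ]
}}

```text
clock: 3.1
position: [473.8, -49.7, 301.0]
ee_rot: [-0.443, 0.552, 0.443, 0.551]
contact_force: [0.5, -0.4, 0.7]
gripper_width: -0.1
```

Run:
```python
from h import *
goto([-190,0,145])
```

```text
t 3.1 tcp cab [-194.7    5.9  301. ] M cab cols [[-0.0, -0.002, 1.0], [0.001, 1.0, 0.002], [-1.0, 0.001, -0.0]] F [ 0.5 -0.4  0.7] w -0.1 j [ 0.24  0.08 -0.22 -0.   -1.27 -0.45]
shift [156.   -6.    4.7]
```

>>> {"op": "drive_tool", "data": {
  "motion": [
    [32,-2,0,0],
    [32,-2,0,0],
    [32,-2,0,0],
    [30,0,0,0],
    [30,0,0,0],
    [0,0,7,0],
    [0,0,7,0],
    [0,0,7,0],
    [0,0,7,0],
    [0,0,7,0]
  ]
}}

```text
clock: 3.93
position: [489.2, -16.0, 147.5]
ee_rot: [-0.443, 0.55, 0.442, 0.553]
contact_force: [0.3, -2.6, 1.5]
gripper_width: -0.2
```

>>> {"op": "drive_tool", "data": {
  "motion": [
    [0,0,8,0],
    [0,0,8,0],
    [0,0,8,0],
    [0,0,8,0],
    [0,0,8,0],
    [0,0,8,0],
    [0,0,8,0]
  ]
}}

```text
clock: 4.52
position: [499.8, 38.5, 145.2]
ee_rot: [-0.442, 0.552, 0.442, 0.552]
contact_force: [0.1, -2.8, 2.4]
gripper_width: -0.2
```

Run:
```python
from h import *
goto([-59,0,145])
im=arm.get_image("top"); cv2.imwrite("pics/top1.png",cv2.resize(im[130:350,150:430,::-1],None,fx=2.8,fy=2.6))
```

```text
t 4.52 tcp cab [-102.9   -0.2  145.2] M cab cols [[-0.0, -0.0, 1.0], [0.0, 1.0, 0.0], [-1.0, 0.0, -0.0]] F [ 0.1 -2.8  2.4] w -0.2 j [ 0.4   0.26 -0.41  0.   -0.9  -0.62]
shift [ 0.2  0.2 43.9]
```

View pics/top1.png

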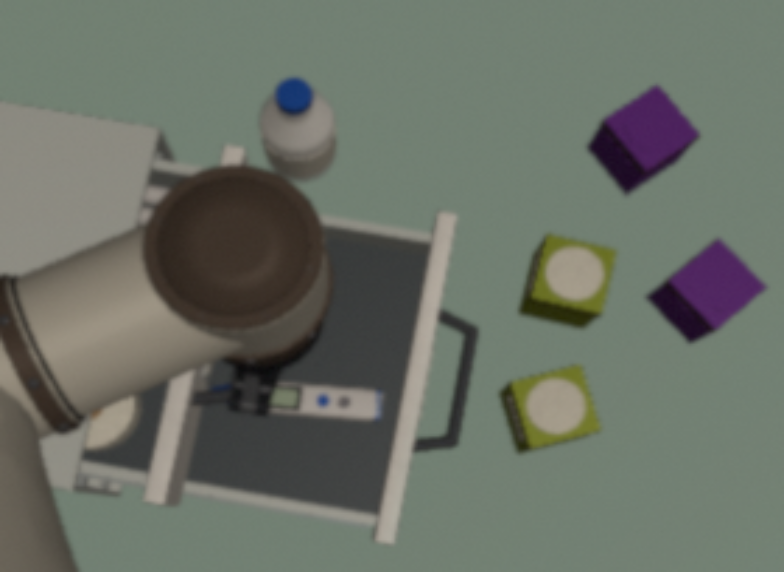

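>>> {"op": "drive_tool", "data": {
  "motion": [
    [0,0,6,0],
    [0,0,6,0],
    [0,0,6,0],
    [0,0,5,0],
    [0,0,4,0]
  ]
}}

```text
clock: 4.98
position: [505.3, 64.6, 145.0]
ee_rot: [-0.442, 0.552, 0.442, 0.551]
contact_force: [-0.1, -2.6, -0.1]
gripper_width: 0.0
```

>>> {"op": "drive_tool", "data": {
  "motion": [
    [0,0,4,0],
    [0,0,4,0]
  ]
}}

```text
clock: 5.15
position: [506.6, 70.8, 145.0]
ee_rot: [-0.442, 0.553, 0.442, 0.55]
contact_force: [0.8, -8.9, -0.9]
gripper_width: 0.0
```

>>> {"op": "drive_tool", "data": {
  "motion": [
    [0,0,3,0],
    [0,0,2,0]
  ]
}}

```text
clock: 5.32
position: [508.2, 76.8, 145.0]
ee_rot: [-0.442, 0.552, 0.442, 0.552]
contact_force: [-1.7, 0.0, -0.7]
gripper_width: -0.1
```

>>> {"op": "drive_tool", "data": {
  "motion": [
    [0,0,2,0],
    [0,0,2,0]
  ]
}}

```text
clock: 5.48
position: [509.8, 81.6, 145.5]
ee_rot: [-0.442, 0.551, 0.442, 0.552]
contact_force: [0.2, -0.1, 0.5]
gripper_width: 0.2
```

>>> {"op": "drive_tool", "data": {
  "motion": [
    [0,0,-30,0],
    [0,0,-35,0],
    [-30,0,-35,0],
    [-30,0,-35,0],
    [-30,0,-35,0],
    [0,0,-35,0],
    [0,0,-25,0],
    [0,0,0,0]
  ],
  "grip": 85
}}

```text
clock: 6.15
position: [460.9, -136.4, 227.5]
ee_rot: [-0.441, 0.552, 0.441, 0.553]
contact_force: [-0.2, -0.8, -0.5]
gripper_width: 84.4
```

Run:
```python
from h import *
goto([-130,24,100])
a=arm.get_image("top"); b=arm.get_image("scene")
cv2.imwrite("pics/topf.png",a[:,:,::-1]);cv2.imwrite("pics/scenef.png",b[:,:,::-1])
t=cv2.resize(a[150:330,180:320,::-1],(390,500),interpolation=cv2.INTER_CUBIC); s=cv2.resize(b[120:270,210:350,::-1],(400,500),interpolation=cv2.INTER_CUBIC)
cv2.imwrite("pics/two1.png",np.hstack([t,s]))
```

```text
t 6.15 tcp cab [-282.1   -0.4  227.5] M cab cols [[0.001, 0.004, 1.0], [-0.002, 1.0, -0.004], [-1.0, -0.002, 0.001]] F [-0.2 -0.8 -0.5] w 84.4 j [ 0.05  0.14 -0.34 -0.   -1.09 -0.27]
shift [127.6  25.3 151.9]
```

View pics/two1.png

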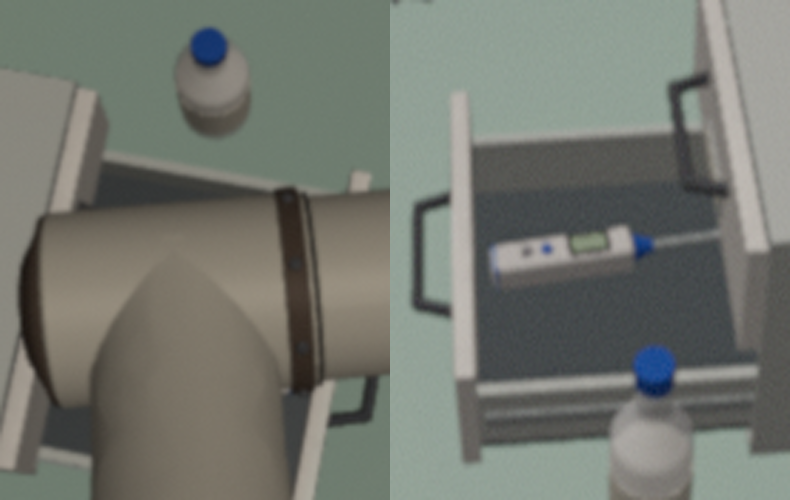

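Run:
```python
from h import *
S=lambda *p:[(210+(x-390)/2.857,120+y/3.333) for x,y in p]
T=lambda *p:[(150+x/2.8,130+y/2.6) for x,y in p]
q=cab(onz("scene",S((491,247),(496,277),(633,257),(628,227)),42)); print(q.round(1).tolist(),"c",q.mean(0).round(1))
st=cab(onz("scene",S((653,243),(715,234)),31)); print("cone/stem",st.round(1).tolist())
d=q[2:].mean(0)-q[:2].mean(0); print("len",np.linalg.norm(d),"yaw",np.degrees(np.arctan2(d[1],d[0])),"stem yaw",np.degrees(np.arctan2(*(st[1]-q.mean(0))[1::-1])))
q=cab(onz("top",T((382,391),(378,419),(272,413),(274,384)),42)); print(q.round(1).tolist(),q.mean(0))
d=q[2:].mean(0)-q[:2].mean(0); print("top yaw",np.degrees(np.arctan2(d[1],d[0])),np.linalg.norm(d))
s=cab(onz("scene",S((458,93),(470,372)),100)); print("low edge outer/scene check",s.round(1).tolist())
```

```text
[[-185.2, 31.0, 42.0], [-182.2, 2.1, 42.0], [-72.7, 12.1, 42.0], [-73.9, 41.6, 42.0]] c [-128.5   21.7   42. ]
cone/stem [[-54.0, 35.2, 31.0], [-2.6, 40.0, 31.0]]
len 110.82382175997829 yaw 5.325469709126549 stem yaw 8.253081856193472
[[-185.2, 12.6, 42.0], [-186.2, 35.9, 42.0], [-105.8, 45.7, 42.0], [-102.7, 22.0, 42.0]] [-144.97723072   29.06519347   42.        ]
top yaw 6.719508591759283 82.0283253223953
low edge outer/scene check [[-206.3, 128.1, 100.0], [-202.2, -131.9, 100.0]]
```

>>> {"op": "drive_tool", "data": {
  "motion": [
    [0,5,25,0],
    [0,5,25,0],
    [0,5,25,0],
    [0,5,25,0],
    [0,4,25,0],
    [0,4,26,0],
    [0,0,0,-7],
    [0,0,0,0]
  ],
  "grip": 85
}}

```text
clock: 6.92
position: [467.2, 22.2, 226.5]
ee_rot: [-0.477, 0.522, 0.477, 0.522]
contact_force: [0.0, -0.5, 0.1]
gripper_width: 85.1
```

>>> {"op": "drive_tool", "data": {
  "motion": [
    [30,0,0,0],
    [30,0,0,0],
    [30,0,0,0],
    [25,0,0,0],
    [20,0,0,0],
    [15,0,0,0],
    [10,0,0,0],
    [0,0,0,0],
    [0,0,0,0]
  ]
}}

```text
clock: 7.67
position: [467.0, 19.7, 66.4]
ee_rot: [-0.475, 0.524, 0.475, 0.524]
contact_force: [-0.1, 0.3, -0.2]
gripper_width: 85.0
```

Run:
```python
from h import *
goto([-130,28,22])
b=arm.get_image("scene")
cv2.imwrite("pics/s2.png",cv2.resize(b[90:270,200:360,::-1],None,fx=3.3,fy=3.3,interpolation=cv2.INTER_CUBIC))
```

```text
t 7.67 tcp cab [-128.4   27.7   66.4] M cab cols [[-0.001, -0.121, 0.993], [0.001, 0.993, 0.121], [-1.0, 0.001, -0.001]] F [-0.1  0.3 -0.2] w 85.0 j [ 0.39  0.32 -0.58  0.   -0.67 -0.49]
shift [44.4  0.5 -1.5]
```

View pics/s2.png

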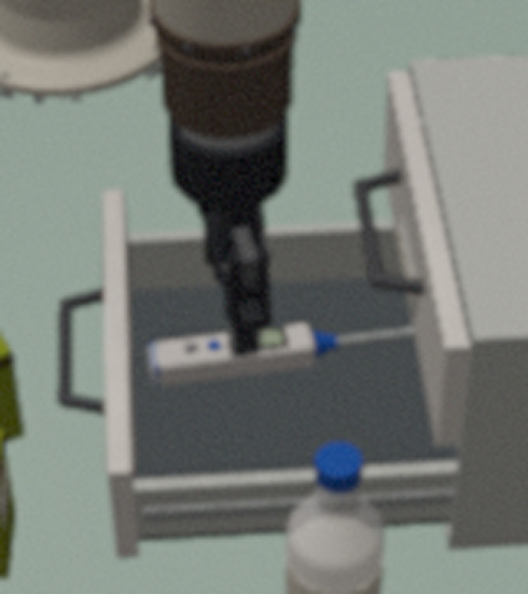

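>>> {"op": "drive_tool", "data": {
  "motion": [
    [15,0,-1,0],
    [15,0,0,0],
    [10,0,0,0],
    [4,0,0,0],
    [0,0,0,0],
    [0,0,0,0]
  ]
}}

```text
clock: 8.22
position: [467.6, 18.8, 23.5]
ee_rot: [-0.475, 0.523, 0.475, 0.524]
contact_force: [0.0, 0.2, 0.4]
gripper_width: 85.0
```

>>> {"op": "drive_tool", "data": {
  "motion": [
    [0,0,0,0],
    [0,0,0,0],
    [0,0,0,0],
    [0,0,0,0],
    [0,0,0,0],
    [0,0,0,0],
    [0,0,0,0],
    [0,0,0,0]
  ],
  "grip": 0
}}

```text
clock: 8.88
position: [467.2, 18.7, 23.2]
ee_rot: [-0.475, 0.523, 0.475, 0.524]
contact_force: [-1.8, 0.6, 5.1]
gripper_width: 24.5
```

>>> {"op": "drive_tool", "data": {
  "motion": [
    [-8,0,0,0],
    [-10,0,0,0],
    [-12,0,0,0],
    [-12,0,0,0],
    [-8,0,0,0],
    [0,0,0,0]
  ]
}}

```text
clock: 9.38
position: [467.8, 18.9, 74.2]
ee_rot: [-0.476, 0.523, 0.475, 0.525]
contact_force: [0.2, 0.3, -1.9]
gripper_width: 24.7
```

>>> {"op": "drive_tool", "data": {
  "motion": [
    [-5,0,0,0],
    [-5,0,0,0],
    [-5,0,0,0],
    [-5,0,0,0],
    [-5,0,0,0],
    [0,0,0,0]
  ]
}}

```text
clock: 9.88
position: [466.6, 18.2, 98.0]
ee_rot: [-0.475, 0.524, 0.475, 0.523]
contact_force: [0.5, -1.7, -4.5]
gripper_width: 25.1
```

Run:
```python
from h import *
goto([-130,28,150])
b=arm.get_image("scene")
cv2.imwrite("pics/s3.png",cv2.resize(b[90:270,200:360,::-1],None,fx=3.3,fy=3.3,interpolation=cv2.INTER_CUBIC))
```

```text
t 9.88 tcp cab [-130.    27.7   98. ] M cab cols [[-0.001, -0.122, 0.993], [0.0, 0.993, 0.122], [-1.0, 0.001, -0.001]] F [ 0.5 -1.7 -4.5] w 25.1 j [ 0.39  0.27 -0.55  0.   -0.75 -0.49]
shift [-52.    0.3  -0. ]
```

View pics/s3.png

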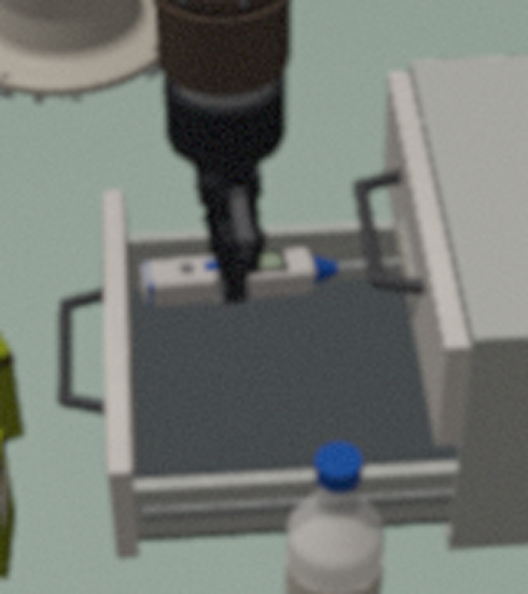

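>>> {"op": "drive_tool", "data": {
  "motion": [
    [-4,0,0,0],
    [-4,0,0,0],
    [-4,0,0,0],
    [-4,0,0,0],
    [0,0,0,0]
  ]
}}

```text
clock: 10.35
position: [466.9, 18.4, 114.5]
ee_rot: [-0.475, 0.524, 0.475, 0.524]
contact_force: [0.0, -2.4, -3.5]
gripper_width: 24.6
```

>>> {"op": "drive_tool", "data": {
  "motion": [
    [-4,0,0,0],
    [-4,0,0,0],
    [-4,0,0,0],
    [-4,0,0,0],
    [0,0,0,0]
  ]
}}

```text
clock: 10.77
position: [466.9, 18.3, 130.6]
ee_rot: [-0.475, 0.524, 0.475, 0.524]
contact_force: [0.0, -3.0, -4.4]
gripper_width: 24.9
```

>>> {"op": "drive_tool", "data": {
  "motion": [
    [-4,0,0,0],
    [-4,0,0,0],
    [-4,0,0,0],
    [-4,0,0,0],
    [0,0,0,0]
  ]
}}

```text
clock: 11.18
position: [467.0, 18.2, 146.6]
ee_rot: [-0.476, 0.524, 0.475, 0.524]
contact_force: [-1.1, -4.5, -3.5]
gripper_width: 24.4
```

Run:
```python
from h import *
goto([-130,28,150])
b=arm.get_image("scene")
cv2.imwrite("pics/s4.png",cv2.resize(b[90:270,200:360,::-1],None,fx=3.3,fy=3.3,interpolation=cv2.INTER_CUBIC))
```

```text
t 11.18 tcp cab [-129.9   27.3  146.6] M cab cols [[-0.001, -0.123, 0.992], [-0.001, 0.992, 0.123], [-1.0, -0.0, -0.001]] F [-1.1 -4.5 -3.5] w 24.4 j [ 0.39  0.2  -0.49  0.   -0.88 -0.49]
shift [-3.4  0.7 -0.1]
```

View pics/s4.png

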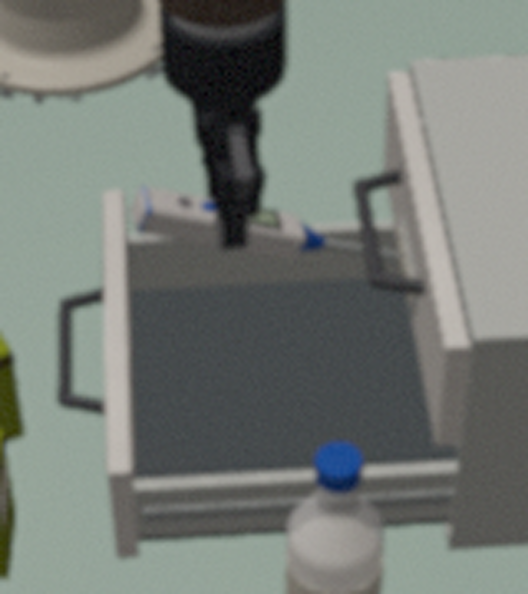

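>>> {"op": "drive_tool", "data": {
  "motion": [
    [0,0,-10,0],
    [-5,0,-15,0],
    [-5,0,-15,0],
    [-5,0,-15,0],
    [-5,0,-15,0],
    [0,0,0,0]
  ]
}}

```text
clock: 11.73
position: [461.3, -52.5, 167.3]
ee_rot: [-0.475, 0.523, 0.474, 0.526]
contact_force: [0.5, -0.1, -0.8]
gripper_width: 24.9
```

>>> {"op": "drive_tool", "data": {
  "motion": [
    [-6,0,-15,0],
    [-6,0,-15,0],
    [-6,0,-15,0],
    [-6,0,-15,0],
    [-6,0,-15,0],
    [0,0,0,0]
  ]
}}

```text
clock: 12.23
position: [454.1, -127.1, 197.2]
ee_rot: [-0.476, 0.523, 0.473, 0.525]
contact_force: [0.6, -1.1, -1.8]
gripper_width: 24.9
```

Run:
```python
from h import *
goto([-330,10,300])
b=arm.get_image("scene")
cv2.imwrite("pics/s5.png",cv2.resize(b[60:270,150:360,::-1],None,fx=2.8,fy=2.8,interpolation=cv2.INTER_CUBIC))
```

```text
t 12.23 tcp cab [-274.5    8.2  197.2] M cab cols [[0.001, -0.12, 0.993], [-0.005, 0.993, 0.12], [-1.0, -0.005, 0.0]] F [ 0.6 -1.1 -1.8] w 24.9 j [ 0.07  0.15 -0.41  0.   -1.01 -0.17]
shift [-102.9    7.9  -54.8]
```

View pics/s5.png

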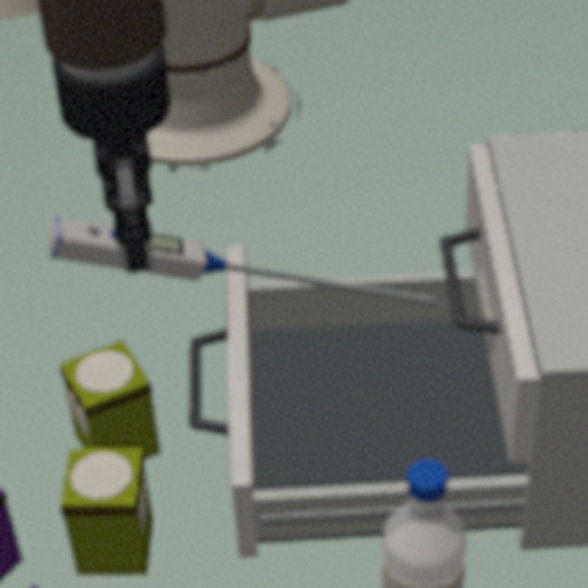

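>>> {"op": "drive_tool", "data": {
  "motion": [
    [-5,0,-14,0],
    [-5,0,-14,0],
    [-5,0,-14,0],
    [-5,0,-14,0],
    [-20,0,-5,0],
    [-25,0,0,0],
    [-25,0,0,0],
    [-15,0,0,0],
    [0,0,0,0],
    [0,0,0,0]
  ]
}}

```text
clock: 13.12
position: [447.2, -185.6, 300.5]
ee_rot: [-0.475, 0.523, 0.475, 0.524]
contact_force: [-0.6, -0.5, -2.4]
gripper_width: 24.9
```

>>> {"op": "drive_tool", "data": {
  "motion": [
    [0,0,0,0],
    [0,0,0,0],
    [0,0,0,0],
    [0,0,0,0],
    [0,0,0,0],
    [0,0,0,0]
  ]
}}

```text
clock: 13.62
position: [446.8, -186.4, 300.3]
ee_rot: [-0.475, 0.524, 0.475, 0.524]
contact_force: [0.0, -0.1, -1.8]
gripper_width: 24.8
```

Run:
```python
from h import *
goto([-330,10,300])
b=arm.get_image("scene");a=arm.get_image("top")
cv2.imwrite("pics/f.png",np.hstack([cv2.resize(b[20:270,150:360,::-1],(400,476)),cv2.resize(a[130:330,170:338,::-1],(400,476))]))
```

```text
t 13.62 tcp cab [-334.     2.4  300.3] M cab cols [[-0.0, -0.122, 0.993], [0.001, 0.993, 0.122], [-1.0, 0.001, -0.0]] F [ 0.  -0.1 -1.8] w 24.8 j [-0.06  0.1  -0.2  -0.   -1.27 -0.04]
shift [0.3 7.  4.9]
```

View pics/f.png

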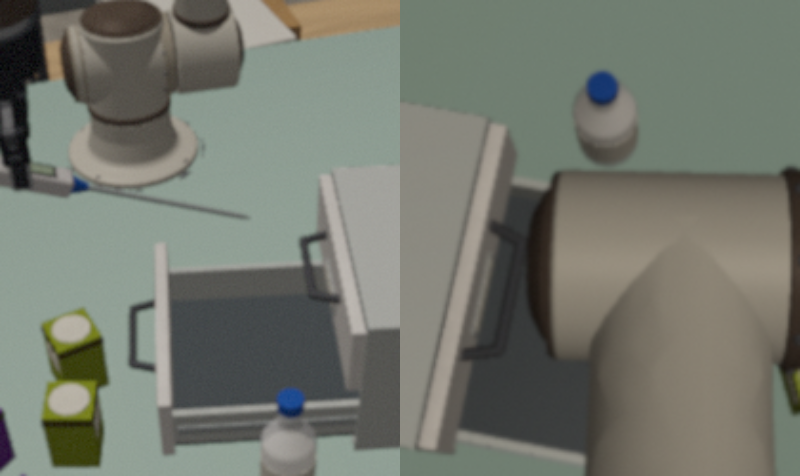

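Run:
```python
from h import *
T=lambda *p:[(170+(x-400)/2.381,130+y/2.38) for x,y in p]
print("plate outer edge cab x (expect -15)",cab(onz("top",T((508,126),(446,452)),190)).round(1).tolist())
s,P,M=tool()
e,D=ray("scene",[(150+248/1.905,20+217/1.904)]); g=cab(P)[0]+[0,0,7]
# intersect the ray with the vertical plane through grip along probe yaw
n=M[:,1]; t=(P-e)@n/(D[0]@n); tip=e+t*D[0]; c=cab(tip)[0]
print("tip cab",c.round(1),"dist from grip",np.linalg.norm(c-g).round(1),"speed",np.abs(s["joint_vel"]).max().round(4))
```

```text
plate outer edge cab x (expect -15) [[-15.8, -132.5, 190.0], [-22.1, 132.0, 190.0]]
tip cab [-104.5   30.6  212.1] dist from grip 250.2 speed 0.003
```

Run:
```python
from h import *
a=arm.get_image("top")[:,:,::-1]
o=[]
for y in(-115,110):
    px=proj("top",wor([[-8,y,190]]))[0].round().astype(int); x0,y0=px-[22,22]
    print(y,"crop origin",x0,y0)
    c=cv2.resize(a[y0:y0+44,x0:x0+44],None,fx=9,fy=9,interpolation=cv2.INTER_CUBIC)
    for X,Z,col in((0,200,(0,0,255)),(-15,190,(0,255,0)),(-25,190,(255,0,255))):
        p=proj("top",wor([[X,y-18,Z],[X,y+18,Z]])); q=((p-[x0,y0]+.5)*9).astype(int); cv2.line(c,tuple(map(int,q[0])),tuple(map(int,q[1])),col,1)
    o.append(c)
cv2.imwrite("pics/seat.png",cv2.convertScaleAbs(np.hstack(o),alpha=1.3))
```

```text
-115 crop origin 188 169
110 crop origin 162 285
```

View pics/seat.png

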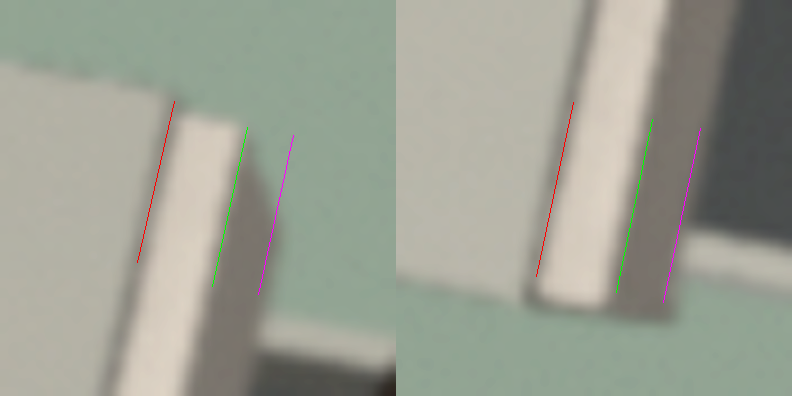

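```bash
python3 -c "
from h import *
s=arm.read_state();print(s['clock'],s['position'],s['gripper_width'],s['contact_force']);print(arm.job_done())"
```

```text
13.7667 [ 446.81567219 -186.46682049  300.59682184] 24.52990790297948 [ 1.39671301  0.11235405 -1.74583788]
the job is handed in; nothing more can be done
None
```

I closed the upper drawer, drew the probe out of the lower drawer, and handed the job in at 13.8 s, still holding the probe in the air. `job_done()` reports no verdict, so what follows rests on my own checks.

**What I did**
- **Drawer:** I pushed the pull with the closed fingers. The force rose to about 9 N and then dropped to 0, as expected when the drawer goes over its catch.
- **Probe:** I gripped the handle across its width and lifted. The stem met the roof edge and turned the probe in the pads to roughly 24° by geometry. I then drew it out along its slope and raised it.

**Last checks**
- **Upper drawer:** In the enlarged top picture the front plate sits within about 1–2 mm of where it should be when home. An earlier, rougher reading of the same edge gave 15.8 mm at one end and 22.1 mm at the other, against 15 mm expected. I trusted the enlarged picture and the force drop, because a drawer stopped short of its catch springs back ajar and would show further out.
- **Probe ends:** The tip is at about 212 mm height and 104 mm in front of the cabinet. It measured 250 mm from the grip, against 257.5 mm nominal. I did not measure the butt, but it is higher than the grip, which is at about 307 mm.
- **Hold:** The finger opening is about 24.5 mm and the outside force is about 1.7 N downward, close to the probe's weight. The arm was still, and the probe touched nothing in the pictures.
- **Cartons and bottle:** They were still upright in the last pictures and looked unmoved, but I did not re-measure their positions.

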